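Find the bracket that matches the sample on the inspection stage

ROBOT

A 6-joint arm with a two-finger parallel gripper is mounted at the origin on the work surface. World frame = base frame: x ahead of the robot, y to its left, z up, the work surface at z = 0. Lengths are in mm, angles in rad, forces in N, time in s.
With the tool pointing down it reaches from about 250 to 775 mm from the base axis. Payload 8.9 kg.
Tool frame: the origin (TCP) lies at the very end of the fingers, on their centre line; the grasp point (between the pads) lies 19 mm behind it; z points along the fingers, y is the line along which they close (so a half turn about z gives the same grasp; the last joint's range is limited). The gripper opens to 85 mm and grips with 20 to 120 N. Pads are 22 mm wide; open, the fingers measure 114 mm over their backs; the gripper's body (76 mm by 85 mm) begins 54 mm behind the grasp point. The pads swing forward as they close: fully open they stand 13 mm farther back than shut.
Start: joints at [-1.409, 0.291, -0.153, 1.127, 0, 1.431], TCP at [155.551, -501.426, 231.305] pointing down, gripper open.
Joint ranges: [-2.52, 2.52], [-0.91, 1.74], [-1.3, 1.37], [-1.96, 2.02], [-1.52, 1.47], [-3.14, 3.14]. Speed limits (rad/s): [2.22, 2.22, 2.79, 3.14, 3.14, 3.14].

INTERFACE

Orientations are given as a unit quaternion [w, x, y, z].
In Python, from cell import bot gives the robot as it stands.
- The arm moves only by the shell command python3 -m creep 'ROWS'. ROWS is text: rows parted by semicolons, each of 7 numbers parted by spaces: the shift along the world's x, y, z in mm, then the turn, a rotation vector about the world's x, y, z in rad, then the opening, from 0 (shut) to 1 (fully open). In form: tx ty tz ax ay az gripper; .... A call has 1 to 8 rows; each row shifts and turns the commanded pose from where the row before left it; what a row does not reach is not made up. A row lasts 1/8 s, in which the tool goes at most 62.5 mm and 10.7 degrees, less where a joint would pass 70% of its speed; a pose out of reach is approached as far as the arm can. A call with a gripper value outside its range is refused whole. The fingers move at their own pace and stop on an object; the grip force is fixed at half the most. Time passes only in rows, so rows that do not move let the fingers close. It gives the time, the measured TCP pose, the force, the opening and the grip force at its end, in the units of the state.
- bot.get_state(): the state, without advancing time (a new reading comes with each control period).
- bot.get_image(name): name is "side" or "top"; returns a dict with "color" (400x640x3 uint8, red, green, blue), "fx", "fy", "cx", "cy" (pixels), "position" and "orientation" of the camera in the world. Camera axes: x right, y up, looking along -z (the intrinsics and any distortion apply to the point x, -y, -z); pixel columns grow to the right and rows downward; lengths in mm; the calibration is good to about 2 mm. A picture is of the moment at which its call begins. There is no depth.
- bot.close_job(): hands the job in; it is judged then, once.
Trained networks look in a picture, given as the dict that the camera call returned (one of the last four; its "shot" number tells which), for a name from the list of things; names that differ only in an ending like _2 or _b are one class to them, and where a whole thing is asked for, a point or a joint stands for the part that bears it (a point fixed in the world has none). Each returns a list of dicts, best first, with "confidence" (0 to 1); they miss things now and then, are a little off and sometimes report something else, mostly with a low value. They report only what shows in the picture. A call takes as long as a camera call. They do not tell look-alikes from the thing itself.
- bot.search_frame(query, picture): "uv" ([column, row] in pixels, amid what is visible of it).
- bot.pinpoint(query, picture): "uv" ([column, row] in pixels: a listed point, or the origin of a listed thing).
The state is a dict: "time": time; "joint_pos": joint angles; "joint_velocities": joint speeds; "joint_efforts": joint torques, N m; "ee_pos": TCP position; "orientation": TCP orientation; "ft_force": force on the tool from outside, world axes, zero at the start; "ft_torque": the same for the moment, N m; "finger_gap": opening from 0.0 (shut) to 1.0 (fully open); "grip_force": force on a finger pad.
Only numpy, scipy, OpenCV 4.12 (cv2) and the standard library are available. Lean on these libraries where they do the work, as an engineer would, in place of code of your own. Each camera call takes 0.05 s, during which the arm holds its last target. There are 200 camera calls.

TASK

A brass sample bracket is fixed on the black inspection stage, beside an empty white square. Find the aluminium bracket of the same shape in the blue trays and lay it on the middle of the white square, the same way up as it lay in its tray, turned any way round. No bracket of another shape belongs on the square.

Things in the scene. Friction and masses are not known exactly. Their poses are not given: they have to be found in the camera images.
- square (a point): Middle of the white square (120 x 120 mm, on its surface, z up) on the black inspection stage, a fixed block 150 x 260 mm, 25 mm high, at times a little turned. The square fills one half of the stage; a brass sample is fixed in the middle of the other half, 120 mm along the square's own +y, and stands 25 mm high.
- z_sample_center (a point): Middle of the web of the brass Z sample (fixed, same size as the Z bracket), half-way up. If it is on the stage, 120 mm from the square's middle, the Z bracket is wanted. If it is put away on the black rubber block at the table's far side, over 250 mm from the square, the brass U sample is on the stage and the U bracket is wanted.
- z_bracket_center (a point): Z bracket, aluminium, Z seen from above. Web 70 mm long (own y), 10 mm thick (own x), 25 mm tall (own z, up); an arm 10 mm thick at each end reaches 28 mm out from the web's face: to +x at the +y end, to -x at the -y end. 80 g. In one of three blue trays, underside 4 mm above the table, web roughly along world y. Point: middle of the web, half-way up; grip there, across the web.
- u_bracket_center (a point): U bracket, as the Z bracket but both arms reach to own +x. In another blue tray, underside 4 mm above the table. Point: middle of the web, half-way up; grip there, across the web. Trays: 170 mm (x) by 120 mm (y), 22 mm high, walls and floor 4 mm. The third tray holds an L bracket (one arm), never wanted.
Mind the look-alikes: they are no part of the job. What is shaped like the part that bears u_bracket_center but pink or purple is not meant.

How it is judged (in metres and radians):
On the way:
1. the matching bracket is lifted out of its tray (((horizontal distance between z_sample_center and square below 0.2 m and height (world z) of z_bracket_center above 0.05 m) or (horizontal distance between z_sample_center and square above 0.2 m and height (world z) of u_bracket_center above 0.05 m))), for 0.1 s.
At the end, for the whole second after the job is handed in: The bracket shaped like the sample on the stage (Z, else U) lies at rest on the white square, the middle of its web within 30 mm of the square's middle, upright as in its tray (within 8 degrees); the other of the Z and U brackets is over 100 mm from the square's middle (((horizontal distance between z_sample_center and square below 0.2 m and horizontal distance between z_bracket_center and square below 0.03 m and z of z_bracket_center in the frame of square between 0.006 and 0.018 m and angle between z_bracket_center's own z axis and vertical below 0.15 rad and linear speed of z_bracket below 0.02 m/s and horizontal distance between u_bracket_center and square above 0.1 m) or (horizontal distance between z_sample_center and square above 0.2 m and horizontal distance between u_bracket_center and square below 0.03 m and z of u_bracket_center in the frame of square between 0.006 and 0.018 m and angle between u_bracket_center's own z axis and vertical below 0.15 rad and linear speed of u_bracket below 0.02 m/s and horizontal distance between z_bracket_center and square above 0.1 m))); the robot touches nothing.
It also fails if it takes over 40 s, if anything falls off the work surface, if the arm or the gripper's body presses on something with over 40 N, if the wrist force passes 120 N, or if a joint passes its speed limit or range.

## Working session

There is one attempt and no reset: what is moved stays moved. The work goes in short steps, Python scripts to look and compute and a shell command to move; the robot and the scene stay as the last step left them, time stands still between calls to the robot, and variables do not carry over. Pictures are saved under pics/ and viewed, at most 10 in all, crops included, and the job is handed in when it is done.

```bash
mkdir -p pics; cat > h.py <<'E'
import numpy as np, cv2
from scipy.spatial.transform import Rotation as R
from cell import bot
def ray(im,uv):
    q=im["orientation"]; M=R.from_quat([q[1],q[2],q[3],q[0]]).as_matrix()
    d=M@np.array([(uv[0]-im["cx"])/im["fx"],-(uv[1]-im["cy"])/im["fy"],-1.])
    return np.array(im["position"],float),d
def at(im,uv,z):
    p,d=ray(im,uv); return (p+d*(z-p[2])/d[2]).round(1)
def save(im,n): cv2.imwrite("pics/"+n,im["color"][:,:,::-1])
E
python3 - <<'E'
from h import *
for n in("top","side"):
    im=bot.get_image(n); save(im,n+"0.png"); print(n,[k for k in im if k!="color"],im["position"])
    for q,z in(("square",25),("z_sample_center",37.5),("z_bracket_center",16.5),("u_bracket_center",16.5)):
        for r in bot.pinpoint(q,im)[:3]: print(q,np.round(r["uv"]),round(r["confidence"],2),at(im,r["uv"],z))
print(bot.get_state())
E
```

```text
top ['fx', 'fy', 'cx', 'cy', 'position', 'orientation', 'shot'] [ 465.78164676   68.79990578 1213.03224923]
square [465. 221.] 0.89 [ 529.4 -297.2   25. ]
z_sample_center [332. 101.] 0.85 [808.4  27.6  37.5]
z_bracket_center [323. 225.] 0.7 [510.6  41.   16.5]
u_bracket_center [155. 166.] 0.92 [640.4 452.5  16.5]
u_bracket_center [212. 195.] 0.83 [574.5 312.3  16.5]
u_bracket_center [206. 271.] 0.7 [392.1 317.6  16.5]
side ['fx', 'fy', 'cx', 'cy', 'position', 'orientation', 'shot'] [ -29.40295885  997.7453826  1128.9829311 ]
square [389. 148.] 0.63 [ 534.7 -314.2   25. ]
z_sample_center [270. 167.] 0.48 [803.1   7.3  37.5]
z_bracket_center [343. 215.] 0.49 [501.8  45.2  16.5]
u_bracket_center [273. 262.] 0.65 [570.2 304.4  16.5]
u_bracket_center [221. 290.] 0.65 [626.3 457.7  16.5]
u_bracket_center [326. 295.] 0.59 [387.4 318.6  16.5]
{'time': 0.5, 'joint_pos': array([-1.40927450e+00,  2.90714123e-01, -1.53478130e-01,  1.12668913e+00,
       -3.90662991e-05,  1.43151251e+00]), 'joint_velocities': array([ 0.00260438, -0.00250185, -0.00067722,  0.00032413, -0.0009259 ,
       -0.00056554]), 'joint_efforts': array([-1.46403756e-03, -5.36653984e+01,  3.31441784e+01,  3.11099051e-03,
       -1.91917370e-04, -9.47103409e-07]), 'ee_pos': array([ 155.54485333, -501.38468923,  231.26856028]), 'orientation': array([-4.23078896e-05,  9.88710800e-01,  1.49836420e-01, -2.00047979e-05]), 'ft_force': array([-0.42757452,  0.7965593 , -0.62979838]), 'ft_torque': array([-0.0134706 ,  0.04546033,  0.02274779]), 'grip_force': 0.0, 'finger_gap': 1.0015168186642422}
```

View pics/top0.png

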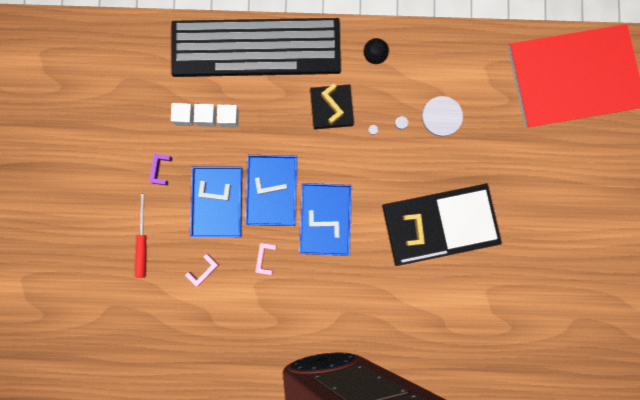

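View pics/side0.png

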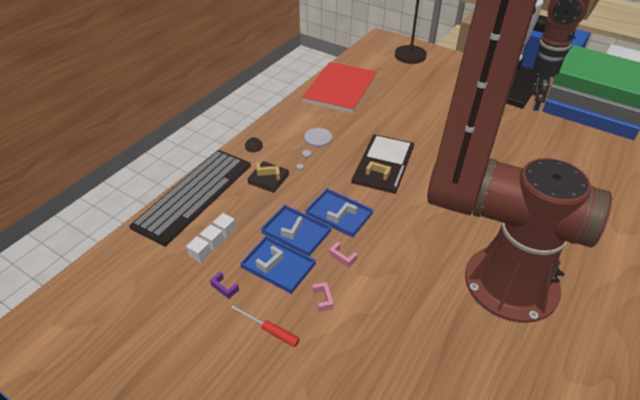

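The top view shows a brass U on the stage at (414,230), next to the white square at (467,219). The brass Z is put away on the rubber block at (332,106), so the U bracket is wanted. The U-shaped candidates are purple (159,169), pink (202,270), pink (265,259) and aluminium in the left tray (213,192). Only the one at (213,192) is aluminium and in a blue tray. The L is at (270,186) and the Z at (323,224).

```bash
python3 - <<'E'
from h import *
im=bot.get_image("top"); c=im["color"]
cv2.imwrite("pics/crop1.png",cv2.resize(c[160:245,180:300,::-1],None,fx=6,fy=6,interpolation=cv2.INTER_CUBIC))
c=c.astype(int)
def seg(x0,x1,y0,y1,z):
    s=c[y0:y1,x0:x1]; m=((s.min(2)>135)).astype(np.uint8)
    n,l,st,ce=cv2.connectedComponentsWithStats(m); k=1+st[1:,4].argmax()
    ys,xs=np.where(l==k); P=np.float32([at(im,(x+x0,y+y0),z)[:2] for x,y in zip(xs,ys)])
    print(z,len(P),P.mean(0),P.min(0),P.max(0),cv2.minAreaRect(P))
seg(195,238,172,232,29)
seg(434,502,182,256,25)
# web line: pixels of U rows
for q,z in(("u_bracket_center",16.5),("square",25)):
    for r in bot.pinpoint(q,im)[:4]: print(q,np.round(r["uv"],1),round(r["confidence"],2),at(im,r["uv"],z))
E
```

```text
29 270 [580.6811  306.43405] [564.7 269.2] [606.9 342.8] ((585.3344116210938, 305.946533203125), (72.44615936279297, 38.60408020019531), 84.77118682861328)
25 2577 [ 533.7875 -300.9987] [ 463.3 -371.6] [ 604.7 -230.1] ((534.1295776367188, -300.9559020996094), (121.420654296875, 122.08836364746094), 13.051376342773438)
u_bracket_center [206.  274.2] 0.84 [385.6 317.   16.5]
u_bracket_center [262.1 256.9] 0.81 [430.  185.3  16.5]
u_bracket_center [209.4 195.8] 0.68 [572.9 317.8  16.5]
u_bracket_center [156.7 168. ] 0.67 [636.9 448.4  16.5]
square [465.6 218.7] 0.56 [ 534.3 -298.9   25. ]
```

View pics/crop1.png

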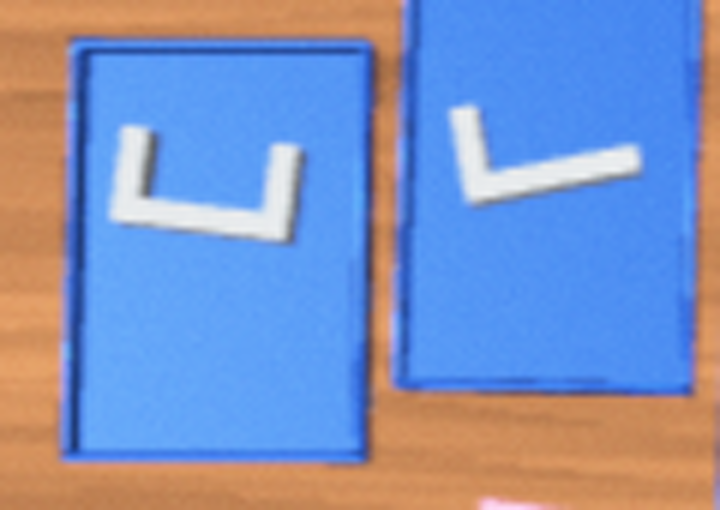

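The crop confirms it: the silvery U in the left tray has its web at (213,197) with both arms pointing up, toward +x. The L beside it has only one arm. By segmentation the web's middle is at about (571,307), with the web normal at -5°, and the square is at (534,-301). The square measured 121 x 122 mm and the U 72 x 39 mm, both as they should be. Moving over the U now, with a turn of +1.18 rad.

```bash
python3 -m creep '26 50.5 0 0 0 0.074 0.6;26 50.5 0 0 0 0.074 0.6;26 50.5 0 0 0 0.074 0.6;26 50.5 0 0 0 0.074 0.6;26 50.5 0 0 0 0.074 0.6;26 50.5 0 0 0 0.074 0.6;26 50.5 0 0 0 0.074 0.6;26 50.5 0 0 0 0.074 0.6'
python3 -m creep '26 50.5 -12 0 0 0.074 0.6;26 50.5 -12 0 0 0.074 0.6;26 50.5 -12 0 0 0.074 0.6;26 50.5 -12 0 0 0.074 0.6;26 50.5 -12 0 0 0.074 0.6;26 50.5 -12 0 0 0.074 0.6;26 50.5 -12 0 0 0.074 0.6;26 50.5 -12 0 0 0.074 0.6'
python3 -m creep '0 0 0 0 0 0 0.6;0 0 0 0 0 0 0.6'
python3 - <<'E'
from h import *
s=bot.get_state(); q=s["orientation"]; M=R.from_quat([q[1],q[2],q[3],q[0]]).as_matrix()
y=M[:,1]; print(s["time"],s["joint_pos"],"yaw y",np.degrees(np.arctan2(y[1],y[0])),M[:,2],"to go",np.array([571.4,307.2])-s["ee_pos"][:2])
E
```

```text
time: 1.65
ee_pos: [364.3, -95.8, 231.7]
orientation: [0.0, 0.902, 0.433, 0.0]
ft_force: [0.9, -1.5, 0.7]
finger_gap: 0.598
grip_force: 0.0
time: 2.65
ee_pos: [572.3, 308.5, 134.8]
orientation: [0.0, 0.736, 0.677, 0.0]
ft_force: [1.6, -0.7, 0.6]
finger_gap: 0.601
grip_force: 0.0
time: 2.9
ee_pos: [571.1, 306.4, 134.9]
orientation: [-0.0, 0.737, 0.676, -0.001]
ft_force: [0.3, -0.0, 1.0]
finger_gap: 0.601
grip_force: 0.0
2.9 [ 3.79794349e-01  5.86237289e-01  5.33641471e-02  1.03903631e+00
 -2.63106677e-04  2.03655572e+00] yaw y -4.925444145204229 [-9.36265221e-04 -6.57026944e-04 -9.99999346e-01] to go [0.29618269 0.82846366]
```

```bash
python3 -m creep '0 1 -40 0 0 0 0.6;0 0 -40 0 0 0 0.6;0 0 -20 0 0 0 0.6;0 0 0 0 0 0 0.6'
python3 - <<'E'
from h import *
im=bot.get_image("side"); cv2.imwrite("pics/crop2.png",cv2.resize(im["color"][200:310,200:360,::-1],None,fx=5,fy=5,interpolation=cv2.INTER_CUBIC))
E
```

```text
time: 3.4
ee_pos: [570.4, 306.0, 34.7]
orientation: [-0.0, 0.737, 0.675, -0.001]
ft_force: [-0.3, 0.0, -0.0]
finger_gap: 0.6
grip_force: 0.0
```

View pics/crop2.png

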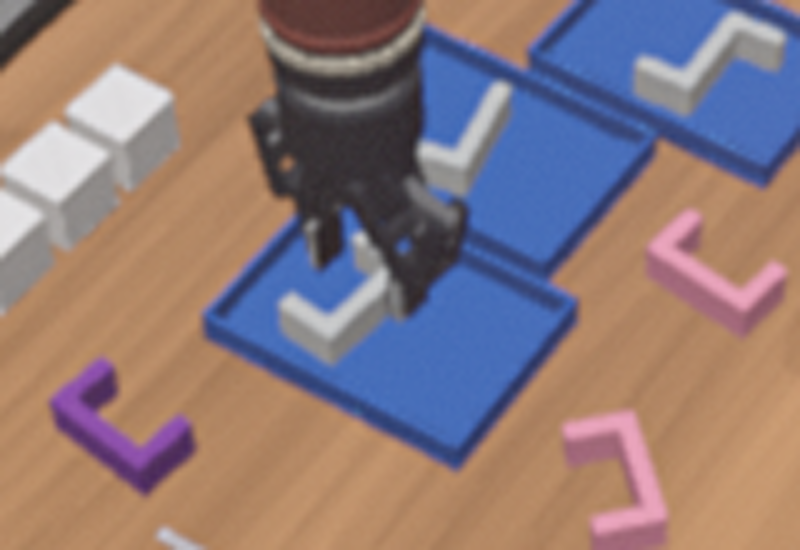

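The fingers straddle the web of the aluminium U, at about (390,290) in the crop. One is inside the U and the other outside. Next I go down, grip and lift.

```bash
python3 -m creep '0 1 -15 0 0 0 0.6;0 0 -12.5 0 0 0 0.6;0 0 0 0 0 0 0.3;0 0 0 0 0 0 0;0 0 0 0 0 0 0;0 0 0 0 0 0 0;0 0 0 0 0 0 0;0 0 0 0 0 0 0'
python3 -m creep '0 0 20 0 0 0 0;0 0 40 0 0 0 0;0 0 40 0 0 0 0;0 0 10 0 0 0 0;0 0 0 0 0 0 0'
```

```text
time: 4.45
ee_pos: [571.9, 308.7, 8.2]
orientation: [0.0, 0.737, 0.676, 0.0]
ft_force: [-0.2, -0.3, 3.9]
finger_gap: 0.101
grip_force: 59.7
time: 5.08
ee_pos: [571.6, 308.6, 117.6]
orientation: [0.0, 0.737, 0.676, 0.0]
ft_force: [-0.0, 0.1, -0.5]
finger_gap: 0.101
grip_force: 59.1
```

```bash
python3 -m creep '-4 -55 0 0 0 0 0;-4 -55 0 0 0 0 0;-4 -55 0 0 0 0 0;-4 -55 0 0 0 0 0;-4 -55 0 0 0 0 0;-4 -55 0 0 0 0 0;-4 -55 0 0 0 0 0;-4 -55 0 0 0 0 0'
python3 -m creep '-2 -55 0 0 0 0 0;-2 -55 0 0 0 0 0;-2 -40 0 0 0 0 0;0 -20 0 0 0 0 0;0 0 0 0 0 0 0;0 0 0 0 0 0 0'
python3 - <<'E'
from h import *
im=bot.get_image("side"); cv2.imwrite("pics/crop3.png",cv2.resize(im["color"][100:210,320:480,::-1],None,fx=5,fy=5,interpolation=cv2.INTER_CUBIC))
E
```

```text
time: 6.08
ee_pos: [538.0, -132.8, 115.9]
orientation: [-0.001, 0.737, 0.676, -0.001]
ft_force: [-0.3, -0.2, -1.0]
finger_gap: 0.1
grip_force: 59.1
time: 6.82
ee_pos: [533.3, -299.9, 117.1]
orientation: [-0.001, 0.737, 0.676, 0.0]
ft_force: [0.5, -0.3, -0.3]
finger_gap: 0.101
grip_force: 59.1
```

View pics/crop3.png

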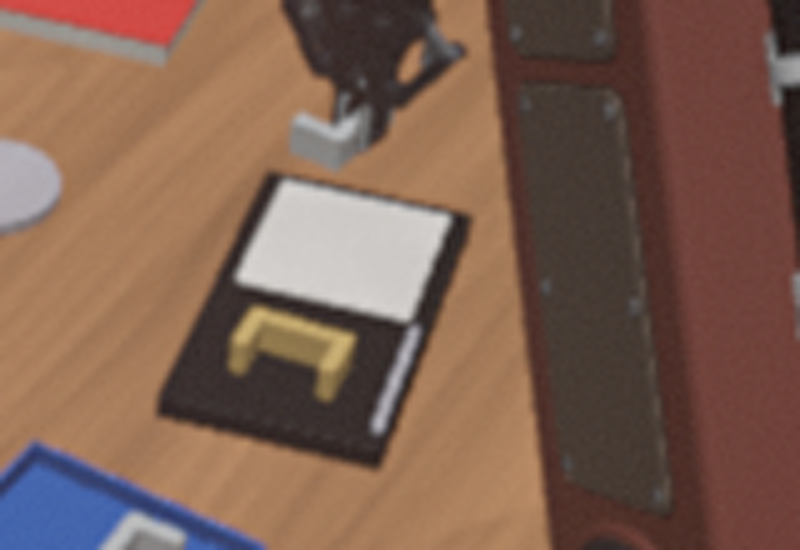

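The U is held level above the square, at about (330,135) in the crop. Lowering it now: the TCP was at 8.2 mm in the tray, so it needs to be at about 29 mm on the stage.

```bash
python3 -m creep '0 -1 -35 0 0 0 0;0 0 -30 0 0 0 0;0 0 -15 0 0 0 0;0 0 -4 0 0 0 0;0 0 -2 0 0 0 0;0 0 0 0 0 0 0;0 0 0 0 0 0 0'
python3 -m creep '0 0 -1 0 0 0 0;0 0 -1 0 0 0 0;0 0 0 0 0 0 0;0 0 0 0 0 0 0'
```

```text
time: 7.75
ee_pos: [533.9, -302.8, 32.5]
orientation: [0.001, 0.737, 0.676, 0.0]
ft_force: [-0.4, -0.1, -0.6]
finger_gap: 0.099
grip_force: 59.1
time: 8.25
ee_pos: [533.5, -302.4, 29.7]
orientation: [-0.0, 0.737, 0.676, -0.0]
ft_force: [0.4, -0.2, -1.2]
finger_gap: 0.103
grip_force: 59.1
```

```bash
python3 -m creep '0 0 -0.7 0 0 0 0;0 0 0 0 0 0 0;0 0 0 0 0 0 0.2;0 0 0 0 0 0 0.4;0 0 0 0 0 0 0.5;0 0 0 0 0 0 0.5'
python3 -m creep '0 0 20 0 0 0 0.5;0 0 40 0 0 0 0.5;0 0 50 0 0 0 0.5;-40 -40 20 0 0 0 0.5;-50 -30 0 0 0 0 0.5;-50 -30 0 0 0 0 0.5;-50 -30 0 0 0 0 0.5;0 0 0 0 0 0 0.5'
python3 - <<'E'
from h import *
for n,(a,b,c,d) in(("side",(100,210,320,480)),("top",(170,280,370,530))):
    im=bot.get_image(n); cv2.imwrite("pics/end_%s.png"%n,cv2.resize(im["color"][a:b,c:d,::-1],None,fx=5,fy=5,interpolation=cv2.INTER_CUBIC))
    for q,z in(("u_bracket_center",37.5),("square",25)):
        for r in bot.pinpoint(q,im)[:5]:
            p=at(im,r["uv"],z)
            if p[1]<-100: print(n,q,np.round(r["uv"]),round(r["confidence"],2),p)
E
```

```text
time: 9.0
ee_pos: [533.5, -302.4, 29.1]
orientation: [-0.0, 0.737, 0.676, -0.0]
ft_force: [-0.5, -0.7, 0.1]
finger_gap: 0.502
grip_force: 0.0
time: 10.0
ee_pos: [340.4, -434.4, 159.3]
orientation: [0.0, 0.739, 0.674, -0.0]
ft_force: [0.8, 0.5, 0.2]
finger_gap: 0.5
grip_force: 0.0
side square [385. 148.] 0.83 [ 544.9 -305.5   25. ]
top u_bracket_center [468. 220.] 0.9 [ 531.6 -301.2   37.5]
top square [465. 219.] 0.97 [ 534.  -297.2   25. ]
```

View pics/end_side.png

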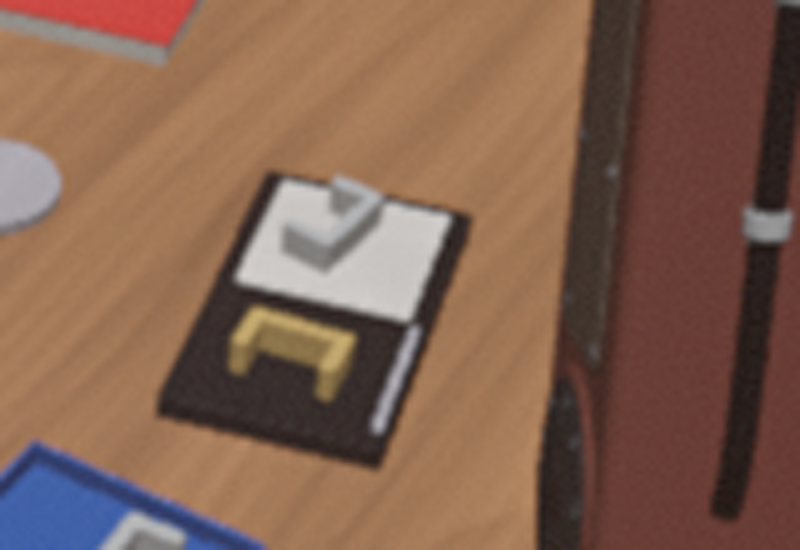

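View pics/end_top.png

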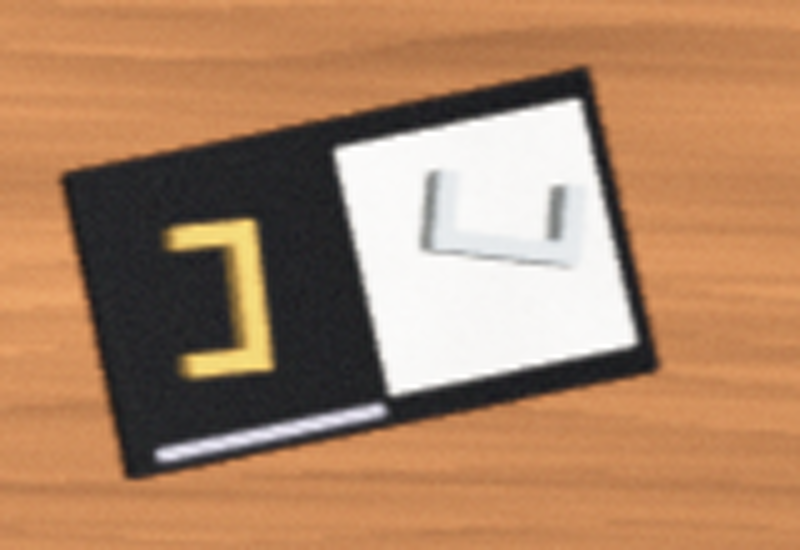

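The top view shows the U lying flat on the square, with its web's middle at (468,220), about 3 mm from the square's middle. The side view shows it upright, and the arm is clear. Handing in.

```bash
python3 -c "
from cell import bot
print(bot.close_job())"
```

```text
the job is handed in; nothing more can be done
None
```

The aluminium U bracket, which matches the brass U sample on the stage, lies upright on the white square, its web's middle about 3–5 mm from the square's middle; the job was handed in at about 10 s, with no verdict reported back.

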